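# Slide the pot off the heat and switch off

## Robot

A 7-joint arm with a two-finger parallel gripper is mounted at the origin on the work surface. World frame = base frame: x ahead of the robot, y to its left, z up, the work surface at z = 0. Lengths are in m, angles in degrees, forces in N, time in s.
With the tool pointing down it reaches from about 0.4 to 0.875 m from the base axis. Payload 6.5 kg.
Tool frame: the origin (TCP) lies midway between the tips of the shut fingers; the grasp point (between the pads) lies 19 mm behind it; y points along the fingers, z is the direction in which the jaws open and shut, and the axes are right-handed (so a half turn about y gives the same grasp; the last joint's range is limited). The gripper opens to 85 mm and grips with 20 to 120 N. Pads are 22 mm wide; open, the fingers measure 114 mm over their backs; the gripper's body (76 mm by 85 mm) begins 54 mm behind the grasp point. The pads swing forward as they close: fully open they stand 13 mm farther back than shut.
Start: joints at [-79.595, 30.733, -0.252, 88.115, 0.149, 61.152, -4.079], TCP at [0.159, 0.63, 0.231] pointing down, gripper open.
Joint ranges: [-154.64, 154.64], [-21.42, 123.67], [-72.66, 72.17], [13.99, 137.28], [-74.86, 254.86], [10.95, 109.41], [-158.01, 158.01]. Speed limits (degrees/s): [136.94, 136.94, 180, 180, 180, 180, 180].

## Interface

Orientations are given as a 3x3 rotation matrix whose columns are the frame's x, y, z axes.
In Python, from station import bot gives the robot as it stands. The module is installed in compiled form; this text tells all that it offers. Calls block until the motion is done:
- bot.move_pose(position, orientation): joint-space move of the TCP to a pose.
- bot.move_linear(position, velocity=0.15, orientation=None, guard=None): straight line of the TCP; orientation=None keeps the orientation; velocity is the mean speed in m/s. With guard (N) it stops when the force on the tool has changed by that much, and returns True; else False.
- bot.move_j(angles): joint-space move.
- bot.ungrasp() and bot.clamp(): open the fingers fully, or close them until they stop; the grip force is fixed at half the most.
- bot.wait(seconds).
- bot.solve_ik(position, orientation): joint angles nearest the present ones, or None.
- bot.state(): the state.
- bot.camera(name): name is "scene" or "top"; returns a dict with "img" (384x512x3 uint8, red, green, blue), "z_map" (384x512 float32, m along the optical axis (not along the pixel's ray), 0 where there is no reading), "fx", "fy", "cx", "cy" (pixels), "distortion" ([k1, k2, p1, p2, k3] as OpenCV has them; the pictures are not rectified), "camera_from_world" (4x4, takes a point from world to camera coordinates). Camera axes: x right, y up, looking along -z (the intrinsics and any distortion apply to the point x, -y, -z); pixel columns grow to the right and rows downward; lengths in m; the calibration is good to about 2 mm. A picture is of the moment at which its call begins.
A pose or a line that the arm cannot do raises bot.IKError and nothing moves.
- bot.hand_in(): hands the job in, once; it reports no verdict.
Trained networks look in the newest picture that a camera, given by its name, has taken for a name from the list of things; names that differ only in an ending like _2 or _b are one class to them, and where a whole thing is asked for, a point or a joint stands for the part that bears it (a point fixed in the world has none). Each returns a list of dicts, best first, with "conf" (0 to 1); they miss things now and then, are a little off and sometimes report something else, mostly with a low value. They report only what shows in the picture. A call takes as long as a camera call. They do not tell look-alikes from the thing itself.
- bot.cut_out(label, camera): "region" (384x512 bool, what is visible of it) and "rect" ([left, top, right, bottom] in pixels, round what is visible of it).
- bot.landmark_of(label, camera): "uv" ([column, row] in pixels: a listed point, or the origin of a listed thing).
The state is a dict: "time_s": time; "joints": joint angles; "joint_velocities": joint speeds; "joint_torque": joint torques, N m; "tcp_pos": TCP position; "tool_rot": TCP orientation; "contact_force": force on the tool from outside, world axes, zero at the start; "torque": the same for the moment, N m; "width": finger opening in m.
Only numpy, scipy, OpenCV 4.12 (cv2) and the standard library are available. Lean on these libraries where they do the work, as an engineer would, in place of code of your own. Each camera call takes 0.05 s, during which the arm holds its last target.

## Task

Slide the lidded steel pot across the hot plate from the red ring to the blue ring without lifting or tipping it, and leave it standing wholly inside the blue ring. Then switch the heating off by pushing the red lever on the grey switch box all the way over to its other side. Leave everything else on the bench where it stands.

Things in the scene. Friction and masses are not known exactly. Their poses are not given: they have to be found in the camera images.
- hot_plate: White flat hot plate with a dark, smooth and slippery glass top (friction about 0.25), 200 (its x) x 480 (its y) mm, top face 50 mm above the bench; fixed. Origin: centre of its underside. Three coloured rings in a row along its y, centres 155 mm apart, in any order; flat, they do not obstruct
- mark_red: Red ring painted on the hot plate's top (the heated place where the pot starts, its centre within about 6 mm of the ring's), inner diameter 140 mm, outer 154 mm. Origin: its centre, on the plate's top face
- mark_blue: Blue ring painted on the hot plate's top (where the pot must go), inner diameter 140 mm, outer 154 mm. Origin: its centre, on the plate's top face
- mark_yellow: Yellow ring painted on the hot plate's top, same size, always empty, not used; the pot may slide across it
- pot: Loose steel pot, 110 mm in diameter, with its lid fixed on (116 mm in diameter, 65 mm above the pot's foot); about 0.4 to 0.85 kg. On the lid a black upright round knob, 28 mm in diameter, from 70 to 97 mm above the foot on the pot's axis. A grey flat bar handle, 18 mm wide, 14 mm thick, centred 45 mm above the foot, sticks out along the pot's -x from 70 to 145 mm off its axis, roughly towards the robot. Origin: centre of its underside
- switch_box: Fixed grey box that carries the heating switch, 130 (x) x 80 (y) x 50 mm high, beside the hot plate on its left or right. Origin: centre of its underside; its x axis points away from the robot
- switch (a joint): Red-tipped toggle lever on the switch box, rad. 0: leaning 0.5 rad towards the robot (box -x), on; 1.0 (its stop): leaning 0.5 rad away from the robot (box +x), off. It starts between 0 and 0.15. The pivot is along the box's y, 72 mm above the bench over the box's centre; 10 mm thick rod; about 1 N at the tip moves it and it stays where it is left
- switch_tip (a point): Centre of the lever's red ball, 26 mm in diameter, 80 mm from the pivot (142 mm above the bench at either end of the swing, 152 mm upright). The ball travels 77 mm along the box's x; it can be pushed by shut fingertips
- timer: Bystander: white bench timer, 70 x 90 x 36 mm high, beside the hot plate opposite the switch box. Origin under its centre
- pink_box: Bystander: pink lidded tip box, 89 x 124 x 67 mm high. Origin under its centre
- blue_box: Bystander: tip box with blue lid, 89 x 124 x 67 mm high. Origin under its centre
- white_jar: Bystander: white jar, 90 mm in diameter, 130 mm high. Origin under its centre
- amber_bottle: Bystander: amber bottle, 80 mm in diameter, 180 mm high. Origin under its centre
- clear_bottle: Bystander: clear bottle with red cap, 70 mm in diameter, 160 mm high. Origin under its centre
Mind the look-alikes: they are no part of the job. Leave any purple look-alike of the pot alone.

How it is judged (in metres and radians):
On the way, in this order (a step that is already met when the one before it is completed fails the run):
1. the pot stands wholly inside the blue ring (horizontal distance between pot and mark_blue below 0.015 m and linear speed of pot below 0.02 m/s), for 0.2 s.
2. the switch lever is thrown fully over (value of joint switch above 0.85 rad), for 0.1 s.
At the end, for the whole second after the job is handed in: The pot stands flat and still on the hot plate with its axis within 15 mm of the blue ring's centre (wholly inside the ring), and the switch lever is beyond 0.85 rad of its 1.0 rad swing (all of step 1 and z of pot in the frame of mark_blue between -0.004 and 0.004 m and angle between pot's own z axis and vertical below 0.06 rad and value of joint switch above 0.85 rad); the robot touches nothing.
It fails at once if the pot is lifted (its foot 10 mm or more off the plate's top) (z of pot in the frame of hot_plate above 0.06 m).
It fails at once if the pot tips by more than 0.25 rad (angle between pot's own z axis and vertical above 0.25 rad).
It fails at once if a bystander is moved by more than 25 mm (distance of any of timer, pink_box, blue_box, white_jar, amber_bottle, clear_bottle from where it was at the start of the episode above 0.025 m).
It also fails if it takes over 54 s, if anything falls off the work surface, if the arm or the gripper's body presses on something with over 40 N, if the wrist force passes 120 N, or if a joint passes its speed limit or range.

## Working session

There is one attempt and no reset: what is moved stays moved. The work goes in short steps, each a Python script; the robot and the scene stay as the last script left them, time stands still between calls to the robot, and variables do not carry over. Pictures are saved under pics/ and viewed, and the job is handed in when it is done.

```bash
mkdir -p pics
cat > h.py <<'E'
import numpy as np, cv2
from station import bot
def K(c): return np.array([[c['fx'],0,c['cx']],[0,c['fy'],c['cy']],[0,0,1.]])
def ray(c,uv):
    n=cv2.undistortPoints(np.array(uv,float).reshape(-1,1,2),K(c),np.array(c['distortion'],float)).reshape(-1,2)
    d=np.c_[n[:,0],-n[:,1],-np.ones(len(n))]
    M=np.array(c['camera_from_world']);R=M[:3,:3];t=M[:3,3]
    return -R.T@t, d@R   # origin, dirs (unit depth)
def at_z(c,uv,z):
    o,d=ray(c,uv); s=(z-o[2])/d[:,2]; return o+d*s[:,None]
def cloud(c):
    v,u=np.mgrid[:384,:512]; uv=np.c_[u.ravel(),v.ravel()]
    o,d=ray(c,uv); zz=c['z_map'].ravel(); P=o+d*zz[:,None]; P[zz==0]=np.nan
    return P.reshape(384,512,3)
def save(c,name,crop=None,f=1):
    im=c['img'][...,::-1]
    if crop: l,t,r,b=crop; im=im[t:b,l:r]
    cv2.imwrite('pics/'+name,cv2.resize(im,None,fx=f,fy=f,interpolation=cv2.INTER_CUBIC))
E
python3 - <<'E'
from h import *
for n in('scene','top'):
    c=bot.camera(n); save(c,n+'0.png',f=1.5); print(n,c['distortion'],np.round(ray(c,[[256,192]])[0],3))
    for l in('hot_plate','mark_red','mark_blue','mark_yellow','pot','switch_box','switch_tip','timer'):
        for k in bot.landmark_of(l,n): print(l,np.round(k['uv'],1),round(k['conf'],2),end=' | ')
        print()
print(bot.state()['time_s'])
E
```

```text
scene [0.01042892 0.         0.         0.         0.        ] [ 1.519 -0.021  0.855]
hot_plate [265.5 224.4] 0.82 | hot_plate [316.7 207. ] 0.17 | 
mark_red [204.2 212. ] 0.88 | mark_red [131.9 217.5] 0.63 | 
mark_blue [261.8 211.2] 0.56 | 
mark_yellow [313.8 209.5] 0.95 | 
pot [296.9 171.7] 0.92 | pot [193.  177.7] 0.63 | pot [209.9 212.3] 0.58 | 
switch_box [132.9 215.2] 0.85 | 
switch_tip [128.  169.6] 0.59 | switch_tip [196.8 274.2] 0.54 | 
timer [378.2 209.5] 0.76 | timer [325.6 275. ] 0.31 | 
top [-0.08071686  0.          0.          0.          0.        ] [ 0.495 -0.005  1.057]


mark_blue [261.  199.6] 0.75 | mark_blue [322.9 125.9] 0.69 | mark_blue [314.1 196.9] 0.17 | 
mark_yellow [201.4 197.4] 0.95 | 
pot [316.5 196.6] 0.64 | pot [214.7 285.9] 0.64 | 
switch_box [394.9 218.4] 0.64 | 
switch_tip [318.3 124.2] 0.65 | switch_tip [413.6 224.7] 0.41 | 
timer [135.7 216.1] 0.64 | 
0.9
```

View pics/scene0.png

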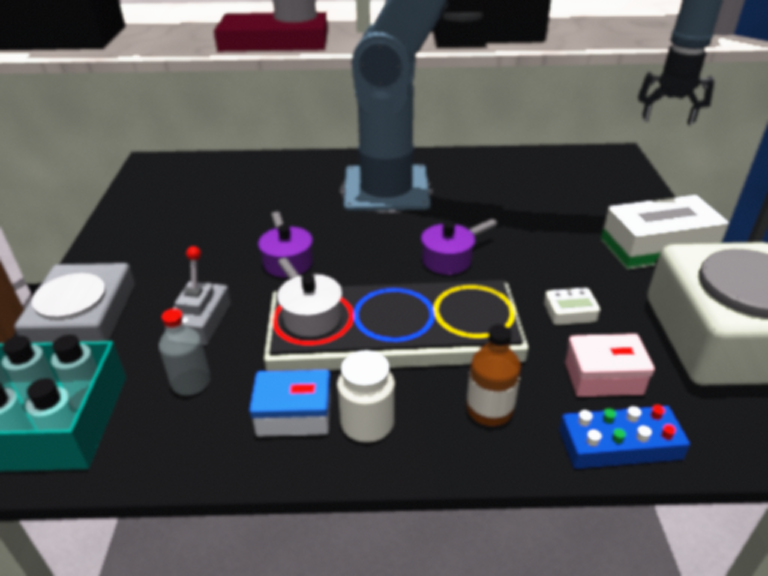

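View pics/top0.png

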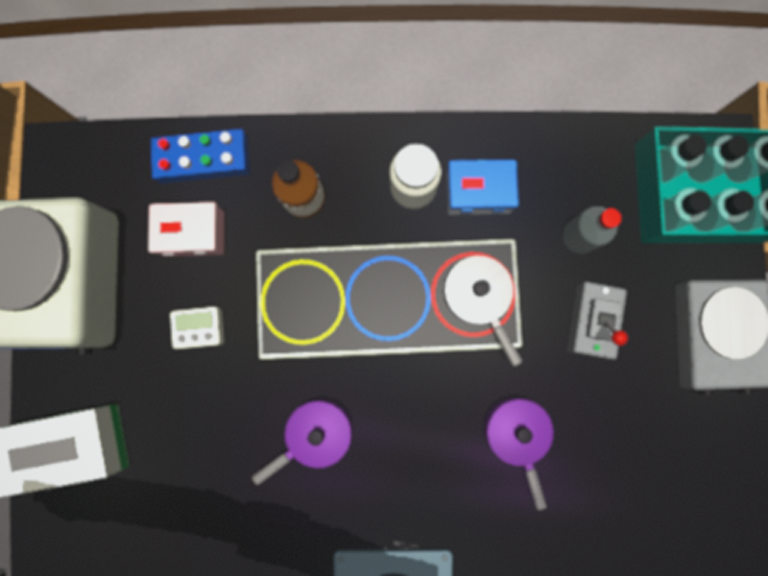

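The steel pot is at top-view (480,288), in the red ring, and the blue ring is the middle one at (388,298). The two purple pots at (318,434) and (520,432) are look-alikes, so I leave them alone. The switch box is at (600,322) with its red ball at (620,338). Next I measure these points.

```bash
cat > meas.py <<'E'
from h import *
def rings(c):
    im=c['img'].astype(int); hsv=cv2.cvtColor(c['img'],cv2.COLOR_RGB2HSV); P=None; out={}
    v,u=np.mgrid[:384,:512]
    G=at_z(c,np.c_[u.ravel(),v.ravel()],0.05).reshape(384,512,3)
    reg=(abs(G[...,0]-.5)<.15)&(abs(G[...,1])<.3)
    H,S,V=[hsv[...,i].astype(int) for i in range(3)]
    for n,m in(('blue',(abs(H-108)<12)&(S>90)),('yellow',(abs(H-29)<7)&(S>110)),('red',((H<8)|(H>172))&(S>110))):
        p=G[m&(V>90)&reg][:,:2]
        ok=np.ones(len(p),bool)
        for _ in range(8):
            A=np.c_[2*p[ok],np.ones(ok.sum())]; s=np.linalg.lstsq(A,(p[ok]**2).sum(1),rcond=None)[0]
            r=np.sqrt(s[2]+s[0]**2+s[1]**2); ok=abs(np.hypot(*(p-s[:2]).T)-r)<.008
        out[n]=(np.round(s[:2],4),round(r,4),ok.sum())
    return out
def knob(c,near,z=.147):
    v,u=np.mgrid[:384,:512]; G=at_z(c,np.c_[u.ravel(),v.ravel()],z).reshape(384,512,3)
    m=(c['img'].max(2)<75)&(np.hypot(G[...,0]-near[0],G[...,1]-near[1])<.03)
    return np.round(G[m].mean(0),4),m.sum()
def lid(c,near,z=.115):
    v,u=np.mgrid[:384,:512]; G=at_z(c,np.c_[u.ravel(),v.ravel()],z).reshape(384,512,3)
    m=(c['img'].min(2)>150)&(np.hypot(G[...,0]-near[0],G[...,1]-near[1])<.08)
    p=G[m][:,:2]; (x,y),r=cv2.minEnclosingCircle(p.astype(np.float32)); return np.round([x,y,r],4),np.round(p.mean(0),4),m.sum()
E
python3 - <<'E'
from meas import *
c=bot.camera('top'); print(rings(c))
n=at_z(c,[[320.5,191.5]],.147)[0]; print('knob',n,knob(c,n)); print('lid',lid(c,n))
b=at_z(c,[[413.6,224.7]],.143)[0]; print('ball',b)
P=cloud(c)
hsv=cv2.cvtColor(c['img'],cv2.COLOR_RGB2HSV);m=(((hsv[...,0]<8)|(hsv[...,0]>172))&(hsv[...,1]>150)&(hsv[...,2]>90)); m[:,:400]=0;m[:,425:]=0;m[:210]=0;m[240:]=0
v,u=np.nonzero(m); print(u.mean(),v.mean(),m.sum(),'topz',np.nanmedian(P[m],0),np.nanmax(P[m][:,2]), at_z(c,[[u.mean(),v.mean()]],.143))
print('knob depth',P[191,320],P[192,321],'lid',P[190,310],'plate',P[197,260],'box',P[230,385],P[195,405])
# box corners guess (top face z .05)
print('box corners',np.round(at_z(c,np.array([[582,282],[627,288],[617,358],[570,353]])/1.5,.05),3))
# handle end
print('handle end',at_z(c,[[516/1.5,361/1.5]],.102))
# scene ball
s=bot.camera('scene'); hsv=cv2.cvtColor(s['img'],cv2.COLOR_RGB2HSV);m=(((hsv[...,0]<8)|(hsv[...,0]>172))&(hsv[...,1]>150)); m[:,:120]=0;m[:,140:]=0;m[:160]=0;m[180:]=0
v,u=np.nonzero(m); print('scene ball',u.mean(),v.mean(),at_z(s,[[u.mean(),v.mean()]],.143))
o1,d1=ray(c,[[413.6,224.7]]);o2,d2=ray(s,[[u.mean(),v.mean()]])
A=np.c_[d1[0],-d2[0]];k=np.linalg.lstsq(A,o2-o1,rcond=None)[0];print('tri',o1+d1[0]*k[0],o2+d2[0]*k[1])
st=bot.state();print(np.round(st['tool_rot'],3),st['tcp_pos'],st['width'])
save(c,'crop1.png',(300,160,440,260),5)
E
```

```text
{'blue': (array([0.5751, 0.003 ]), np.float64(0.0733), np.int64(553)), 'yellow': (array([0.5701, 0.1582]), np.float64(0.0734), np.int64(598)), 'red': (array([ 0.5802, -0.1523]), np.float64(0.0734), np.int64(324))}
knob [ 0.58241437 -0.15152656  0.147     ] (array([ 0.5824, -0.1503,  0.147 ]), np.int64(2))
lid (array([ 0.5847, -0.1578,  0.0793]), array([ 0.5811, -0.1562]), np.int64(1698))
ball [ 0.49728831 -0.38341902  0.143     ]
413.2716049382716 224.92592592592592 81 topz [ 0.49661994 -0.37723138  0.15467838] 0.16057642507594383 [[ 0.49674161 -0.38255647  0.143     ]]
knob depth [ 0.58331136 -0.14974118  0.15063247] [ 0.58110385 -0.15263431  0.14760817] lid [ 0.58980263 -0.13006977  0.11354377] plate [ 0.57845587 -0.0018429   0.05218189] box [ 0.48445809 -0.34087587  0.05167665] [ 0.57963029 -0.40166659  0.04872262]
box corners [[ 0.599 -0.354  0.05 ]
 [ 0.587 -0.438  0.05 ]
 [ 0.46  -0.414  0.05 ]
 [ 0.47  -0.327  0.05 ]]
handle end [[ 0.45930786 -0.21637303  0.102     ]]
scene ball 128.26966292134833 167.92134831460675 [[ 0.48637079 -0.38150094  0.143     ]]
tri [ 0.49726325 -0.37997106  0.15133273] [ 0.49712077 -0.37774487  0.15041114]
[[ 0.969  0.     0.245]
 [-0.245 -0.     0.969]
 [ 0.    -1.    -0.   ]] [0.15940787 0.63012846 0.23127383] 0.08513135017457263
```

View pics/crop1.png

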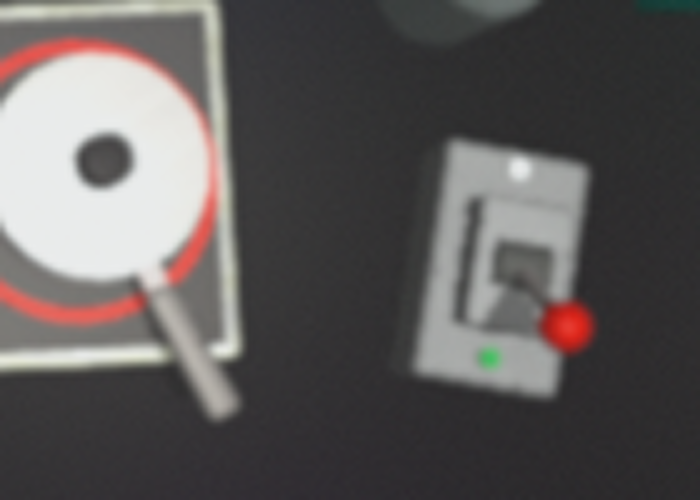

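The crop confirms the silver pot in the red ring. The knob is at crop (104,161) and the lever ball at (568,328), leaning towards the robot. The ring radius is 73.4 mm and the ring spacing 155 mm, both matching the spec. I'll grasp the knob with the jaws along the slide direction.

Run:
```python
from meas import *
def R(zx,zy):
    n=np.hypot(zx,zy);zx/=n;zy/=n
    return np.array([[zy,0,zx],[-zx,0,zy],[0,-1,0.]])
O=R(-.0325,.9995); k=np.array([.582,-.1515])
bot.move_pose([k[0],k[1],.25],O); print(bot.state()['time_s'],bot.state()['joints'])
bot.move_linear([k[0],k[1],.125],.12,guard=15)
bot.clamp(); st=bot.state(); print(st['time_s'],st['tcp_pos'],st['width'],np.round(st['contact_force'],1))
c=bot.camera('scene'); save(c,'grip.png',(120,100,320,260),4)
```

```text
4.1167 [-16.51384006  28.54193863  37.40688857  96.42458797 -19.2872117
  61.62643868 118.76621684]
5.8833 [ 0.58234824 -0.15170725  0.12547323] 0.02624394226635118 [-1.1 -0.4  5.1]
```

View pics/grip.png

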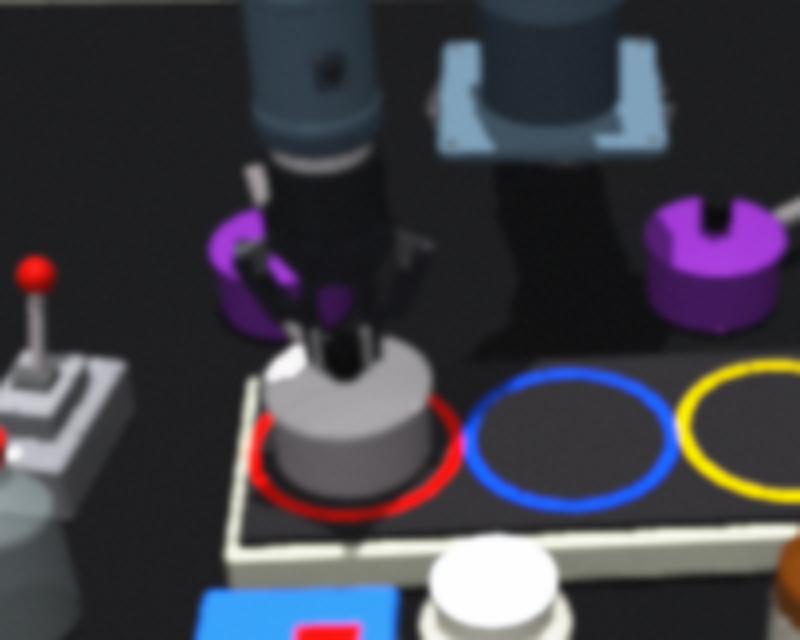

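The fingers straddle the knob at crop (345,350) and the pot stands flat. Now I slide it.

Run:
```python
from meas import *
p=np.array(bot.state()['tcp_pos'])
print(bot.move_linear([.5755,.003,p[2]],.06,guard=40))
st=bot.state(); print(st['time_s'],st['tcp_pos'],st['width'],np.round(st['contact_force'],1))
bot.ungrasp(); bot.wait(.2)
p=np.array(bot.state()['tcp_pos']); bot.move_linear([p[0],p[1],.24],.15)
bot.move_pose([.45,-.2,.26],np.array(bot.state()['tool_rot']))
c=bot.camera('top'); save(c,'slid.png',(150,130,440,270),2.7); print(bot.state()['time_s'])
s=bot.camera('scene'); save(s,'slid2.png',(100,100,360,290),3)
print(rings(c)); print(knob(c,[.5755,.003]))
for q in (c,s):
    P=cloud(q); m=(P[...,2]>.135)&(P[...,2]<.155)&(np.hypot(P[...,0]-.5755,P[...,1]-.003)<.03); print('knobtop',P[m].mean(0),m.sum())
    m=(P[...,2]>.10)&(P[...,2]<.125)&(np.hypot(P[...,0]-.5755,P[...,1]-.003)<.065); print('lid',P[m].mean(0),m.sum())
```

```text
False
8.6583 [0.57544604 0.00290581 0.1254613 ] 0.025855296712003303 [ 0.  -3.6  5.3]
11.3833
{'blue': (array([0.5755, 0.003 ]), np.float64(0.0735), np.int64(494)), 'yellow': (array([0.5702, 0.1582]), np.float64(0.0734), np.int64(592)), 'red': (array([ 0.58 , -0.152]), np.float64(0.0731), np.int64(507))}
(array([nan, nan, nan]), np.int64(0))
knobtop [0.57589307 0.00234657 0.14756482] 101
lid [0.57577341 0.00233381 0.11377158] 1488
knobtop [0.58242472 0.0025146  0.14550229] 85
lid [0.59084988 0.00240175 0.11401195] 816meas.py:19: RuntimeWarning: Mean of empty slice.
  return np.round(G[m].mean(0),4),m.sum()
  ret = um.true_divide(
```

View pics/slid.png

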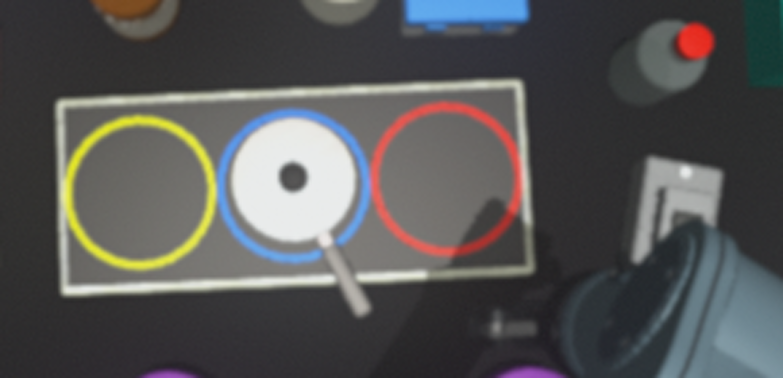

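View pics/slid2.png

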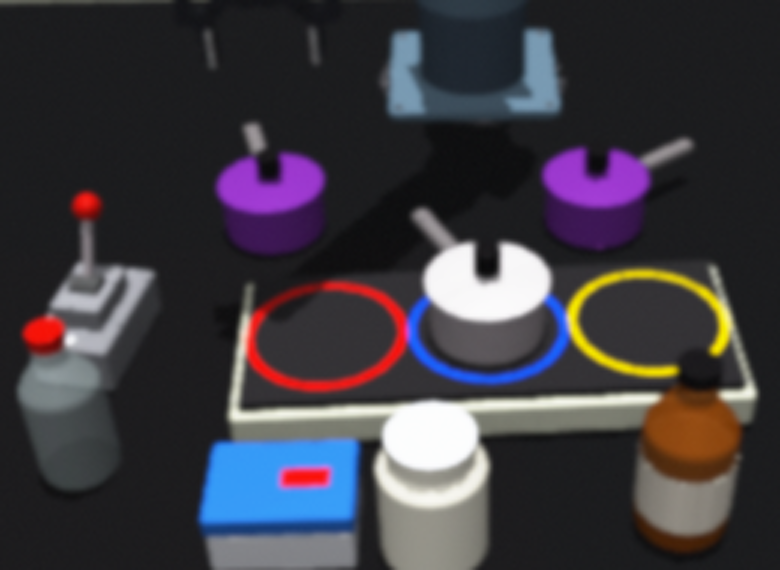

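The pot is centred in the blue ring, with the knob at (0.576, 0.0025) against ring centre (0.5755, 0.003). Now the lever.

Run:
```python
from meas import *
x=np.array([.128,-.0255]);x/=np.linalg.norm(x); y=np.array([-x[1],x[0]]); C=np.array([.529,-.3825])
O=np.array([[x[0],0,y[0]],[x[1],0,y[1]],[0,-1,0.]])
pt=lambda a,z:[*(C+a*x),z]
bot.clamp()
bot.move_pose(pt(-.10,.26),O); print(bot.state()['time_s'])
print(bot.move_linear(pt(-.10,.135),.12,guard=12))
print(bot.move_linear(pt(.035,.135),.05,guard=15))
st=bot.state(); p=np.array(st['tcp_pos']);print(st['time_s'],p,'along',(p[:2]-C)@x,np.round(st['contact_force'],1))
s=bot.camera('scene'); save(s,'push.png',(80,100,240,230),4)
```

```text
12.9
False
True
16.1667 [ 0.54385525 -0.38547678  0.13385211] along 0.015150557821721948 [-0.4  0.6  1. ]
```

View pics/push.png

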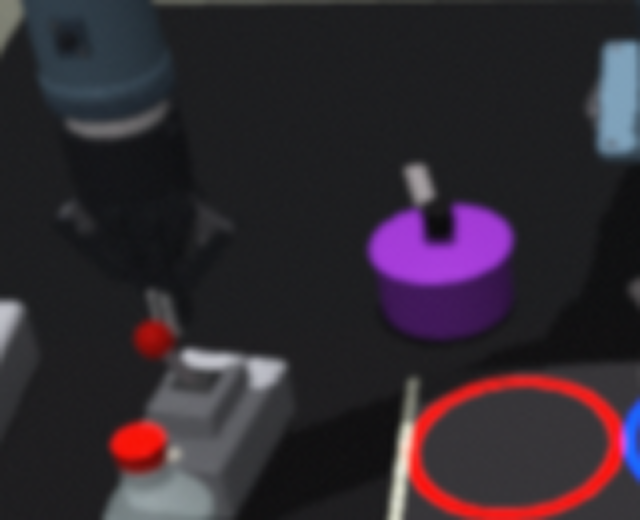

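It stopped at +15 mm, where the lever stop was expected at +14 mm. The ball at crop (153,338) now leans away from the robot. I'll retreat and check.

Run:
```python
from meas import *
x=np.array([.128,-.0255]);x/=np.linalg.norm(x); C=np.array([.529,-.3825])
bot.move_linear([*(C-.06*x),.135],.1)
bot.move_linear([*(C-.06*x),.26],.15)
bot.move_pose([.4,-.05,.33],np.array(bot.state()['tool_rot']))
uv=[]
cs=[bot.camera(n) for n in('top','scene')]
for n in('top','scene'): print([(np.round(k['uv'],1),round(k['conf'],2)) for k in bot.landmark_of('switch_tip',n)])
hs=[cv2.cvtColor(c['img'],cv2.COLOR_RGB2HSV) for c in cs]
for c,h in zip(cs,hs):
    m=((h[...,0]<8)|(h[...,0]>172))&(h[...,1]>150)&(h[...,2]>80)
    n,l,s,ce=cv2.connectedComponentsWithStats(m.astype(np.uint8))
    for i in range(1,n):
        g=at_z(c,[ce[i]],.142)[0]
        if s[i,4]>15 and np.hypot(*(g[:2]-C))<.1: print(ce[i],s[i,4],g,'along',(g[:2]-C)@x)
c=cs[0]; P=cloud(c);m=(P[...,2]>.135)&(P[...,2]<.155)&(np.hypot(P[...,0]-.5755,P[...,1]-.003)<.03); print('knob',P[m].mean(0),m.sum())
save(c,'fin.png',f=1.5); save(cs[1],'fin2.png',f=1.5); st=bot.state();print(st['time_s'],st['contact_force'])
```

```text
[(array([417.8, 194.5]), 0.44)]
[(array([116.6, 186.3]), 0.55)]
[416.88888889 196.37037037] 81 [ 0.56796384 -0.39541187  0.142     ] along 0.04073563555907917
[117.94117647 183.48235294] 85 [ 0.55967088 -0.39453068  0.142     ] along 0.03243033249415179
knob [0.57577564 0.00239797 0.14746791] 102
19.5667 [-0.01150151  0.2114319   0.00294304]
```

View pics/fin.png

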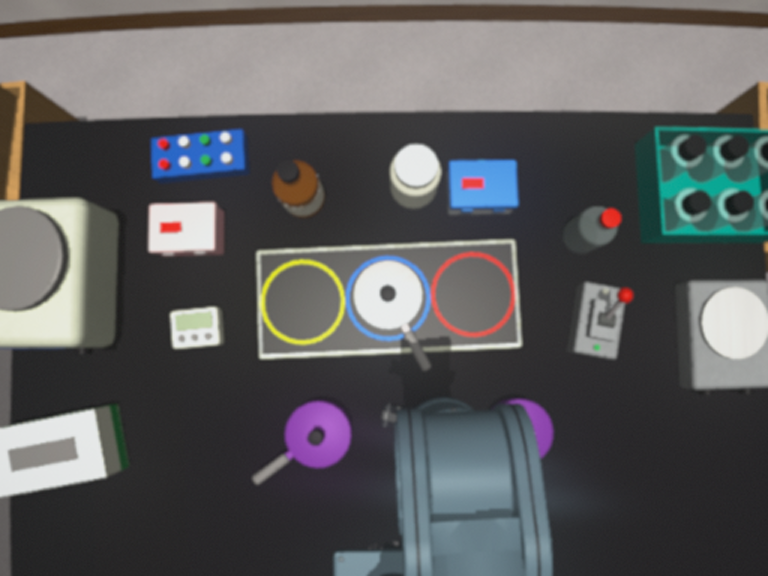

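View pics/fin2.png

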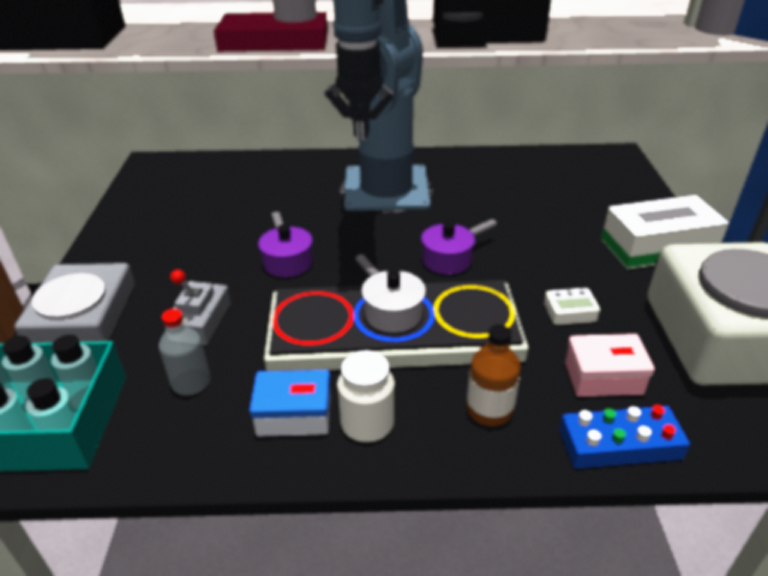

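The lever ball travelled about 72 mm of its 77 mm range. Since it can't have started below zero, it must now be at or above 0.94 rad. The pot is centred, the bystanders haven't moved and the arm is clear.

```bash
python3 -c "
from station import bot
bot.hand_in(); print(bot.state()['time_s'])"
```

```text
the job is handed in; nothing more can be done
the job is handed in; nothing more can be done
```

I slid the steel pot by its knob from the red ring to the blue ring, pushed the red lever over to its far stop with shut fingertips, and handed the job in. The clock read about 20 s just before that; no verdict was reported.

- **Pot:** the last top picture puts the knob at (0.5758, 0.0024) and the blue ring's centre at (0.5755, 0.0030), under 1 mm apart. The knob top is at a height of 0.147 m, as it should be for a pot standing flat on the plate.
- **Lever:** the push stopped on contact at +15 mm past the pivot, where I expected the stop at +14 mm. Both cameras show about 72 mm of ball travel, so the lever is at 0.94 rad or more.
- **Everything else:** the timer, boxes, bottles, jar and purple pots look unmoved in both final pictures. The arm was clear of everything.
- **Disagreement:** the two cameras put the final ball position at 41 mm (top) and 32 mm (scene) along the box. They differed by about the same amount before the push, so it looks like a fixed offset. Both values are past the 27 mm that 0.85 rad requires.

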